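# Level the parts balance

### The job

The two-pan balance on the bench is tipped: one pan is down and the other up. Shift what is needed from one pan to the other so that both pans come to rest level, with both rings and both big nuts lying in the pans and nothing else added.

Things in the scene. Friction and masses are not known exactly. Their poses are not given: they have to be found in the camera images.
- nut_one: A plain dark M24 hexagon nut lying flat, 36 mm across the flats, 42 mm across the corners, 19 mm high, 0.11 kg. Origin at the centre of its underside, z up; its x axis is square to a pair of flats (the flats repeat every 60 degrees). At the start each pan has one such nut in its half away from the robot and a ring in the nearer half.
- nut_two: The other, identical plain dark M24 hexagon nut lying flat, 36 mm across the flats, 42 mm across the corners, 19 mm high, 0.11 kg. Origin at the centre of its underside, z up; its x axis is square to a pair of flats (the flats repeat every 60 degrees). At the start each pan has one such nut in its half away from the robot and a ring in the nearer half.
- large_ring: Larger machined steel ring lying flat on one pan, outside diameter 70 mm, 30 mm high, 0.46 kg, as heavy as the small ring and both nuts together. Origin at the centre of its underside, z up. Which pan it starts on varies; the small ring is on the other.
- small_ring: Smaller machined steel ring lying flat on the other pan, outside diameter 56 mm, 22 mm high, 0.24 kg. Origin at the centre of its underside, z up.
- pan_a (a point): Centre of the floor of one pan (left or right; it varies) of a two-pan platform balance with grey housing. Each pan is a flat steel tray, inside 184 mm along x (away from the robot) by 164 mm along y (left), rim 4 mm over the floor. Floors stay horizontal, 85 mm over the bench when level; as one sinks (14 mm at most) the other rises as much, settling in a second. At the start one is right down.
- pan_b (a point): Centre of the floor of the other pan of the same balance, of the same size, axes and travel; the two centres are 200 mm apart, side by side as the robot sees them. Pans yield softly (a spring of 70 N/m) when pressed between their stops.
Mind the look-alikes: they are no part of the job. What is shaped like the large_ring but brown or orange is not meant.

How it is judged:
At the end, for the whole second after the job is handed in: The two pans rest level (floors within 10 mm of one height), the large ring lies in one pan and the small ring and both nuts lie in the other, all at rest (slower than 0.03 m/s) (z of pan_a in the frame of pan_b between -0.01 and 0.01 m and ((x of large_ring in the frame of pan_a between -0.09 and 0.09 m and y of large_ring in the frame of pan_a between -0.08 and 0.08 m and z of large_ring in the frame of pan_a between -0.006 and 0.05 m and x of small_ring in the frame of pan_b between -0.09 and 0.09 m and y of small_ring in the frame of pan_b between -0.08 and 0.08 m and z of small_ring in the frame of pan_b between -0.006 and 0.05 m and x of nut_one in the frame of pan_b between -0.09 and 0.09 m and y of nut_one in the frame of pan_b between -0.08 and 0.08 m and z of nut_one in the frame of pan_b between -0.006 and 0.05 m and x of nut_two in the frame of pan_b between -0.09 and 0.09 m and y of nut_two in the frame of pan_b between -0.08 and 0.08 m and z of nut_two in the frame of pan_b between -0.006 and 0.05 m) or (x of large_ring in the frame of pan_b between -0.09 and 0.09 m and y of large_ring in the frame of pan_b between -0.08 and 0.08 m and z of large_ring in the frame of pan_b between -0.006 and 0.05 m and x of small_ring in the frame of pan_a between -0.09 and 0.09 m and y of small_ring in the frame of pan_a between -0.08 and 0.08 m and z of small_ring in the frame of pan_a between -0.006 and 0.05 m and x of nut_one in the frame of pan_a between -0.09 and 0.09 m and y of nut_one in the frame of pan_a between -0.08 and 0.08 m and z of nut_one in the frame of pan_a between -0.006 and 0.05 m and x of nut_two in the frame of pan_a between -0.09 and 0.09 m and y of nut_two in the frame of pan_a between -0.08 and 0.08 m and z of nut_two in the frame of pan_a between -0.006 and 0.05 m)) and linear speed of each of large_ring, small_ring, nut_one, nut_two below 0.03 m/s); the robot touches nothing.
It also fails if it takes over 35 s, if anything falls off the work surface, if the arm or the gripper's body presses on something with over 40 N, if the wrist force passes 120 N, or if a joint passes its speed limit or range.

### The arm

A 6-joint arm with a two-finger parallel gripper is mounted at the origin on the work surface; the furniture and walls round the work are solid. World frame = base frame: x ahead of the robot, y to its left, z up, the work surface at z = 0. Lengths are in m, angles in rad, forces in N, time in s.
With the tool pointing down it reaches from about 0.425 to 1.125 m from the base axis. Payload 14.9 kg.
Tool frame: the origin (TCP) lies midway between the tips of the shut fingers; the grasp point (between the pads) lies 19 mm behind it; z points along the fingers, y is the line along which they close (so a half turn about z gives the same grasp; the last joint's range is limited). The gripper opens to 91 mm and grips with 3 to 60 N. Pads are 32 mm wide; open, the fingers measure 118 mm over their backs; the gripper's body (76 mm by 178 mm) begins 60 mm behind the grasp point.
Start: joints at [1.136, 0.379, 1.734, -0, 1.028, -0.033], TCP at [0.274, 0.644, 0.214] pointing down, gripper open.
Joint ranges: [-2.77, 2.77], [-0.74, 2.19], [0, 2.66], [-1.06, 4.2], [0.31, 2.87], [-3.08, 3.08]. Speed limits (rad/s): [1.89, 1.89, 2.39, 3.14, 3.14, 3.14].

### API

Orientations are given as [roll, pitch, yaw] about the fixed x, y, z axes, in that order (R = Rz(yaw) Ry(pitch) Rx(roll)).
In Python, from rig import telemetry, snapshot, get_calibration, job_done, outline_of, tip_of gives the robot as it stands. The module is installed in compiled form; this text tells all that it offers.
- The arm moves only by the tool jog_arm, never from a script. Its argument "increments" is a list of rows, each a list of 6 numbers: the shift along the tool's x, y, z in units of 1 m (1.0 is 1 m), then the turn, a rotation vector about the tool's x, y, z in units of 30 degrees (1.0 is 30 degrees). A call has 1 to 20 rows; each row is the pose to reach, as a shift and turn from the pose commanded when the call began, along the tool's axes at that moment; what a row does not reach only later rows make up. A row lasts 1/8 s, in which the tool goes at most 62.5 mm and 10.7 degrees, less where a joint would pass 70% of its speed; a pose out of reach is approached as far as the arm can. A call with a number of a shift or a turn outside -1 to 1 is refused whole. A call with a gripper value outside its range is refused whole. "jaw" is the opening, from -1 (shut) to 1 (fully open), so that 0 is half open, set as the call begins (left out, the last holds). The fingers move at their own pace and stop on an object; the grip force is fixed at half the most. Time passes only in rows, so rows that repeat a pose let the fingers close. It gives the time, the measured TCP pose, the force, the opening and the grip force at its end, in the units of the state.
- telemetry.sense(): the state, without advancing time (a new reading comes with each control period).
- snapshot(name): name is "scene" or "side" or "wrist"; returns the picture (420x560x3 uint8, red, green, blue); there is no depth.
- get_calibration(name): a dict with "fx", "fy", "cx", "cy" (pixels), "R" (3x3) and "t" (3): a world point X has camera coordinates R X + t; the wrist camera has in their place "mount" (4x4, takes a point from camera to tool coordinates, whose origin is the TCP and whose axes are the flange's). Camera axes: x right, y down, z forward; pixel columns grow to the right and rows downward; lengths in m; the calibration is good to about 2 mm. A picture is of the moment at which its call begins: read the wrist's pose just before it. get_calibration takes no time and is no camera call.
- job_done(): hands the job in; it is judged then, once.
Trained networks look in the newest picture that a camera, given by its name, has taken for a name from the list of things; names that differ only in an ending like _2 or _b are one class to them, and where a whole thing is asked for, a point or a joint stands for the part that bears it (a point fixed in the world has none). Each returns a list of dicts, best first, with "p" (0 to 1); they miss things now and then, are a little off and sometimes report something else, mostly with a low value. They report only what shows in the picture. A call takes as long as a camera call. They do not tell look-alikes from the thing itself.
- outline_of(camera, label): "pixels" (420x560 bool, what is visible of it) and "at" ([column, row] in pixels, amid what is visible of it).
- tip_of(camera, label): "at" ([column, row] in pixels: a listed point, or the origin of a listed thing).
The state is a dict: "time": time; "joint_positions": joint angles; "joint_velocities": joint speeds; "tau": joint torques, N m; "tcp_pos": TCP position; "tool_rot": TCP orientation; "force": force on the tool from outside, world axes, zero at the start; "ft_torque": the same for the moment, N m; "finger_gap": finger opening in m; "grasp_force": force on a finger pad.
Only numpy, scipy, OpenCV 4.12 (cv2) and the standard library are available. Lean on these libraries where they do the work, as an engineer would, in place of code of your own. Each camera call takes 0.05 s, during which the arm holds its last target. There are 200 camera calls.

## Working session

There is one attempt and no reset: what is moved stays moved. The work goes in short steps, Python scripts to look and compute and a tool call to move; the robot and the scene stay as the last step left them, time stands still between calls to the robot, and variables do not carry over. Pictures are saved under pics/ and viewed, at most 10 in all, crops included, and the job is handed in when it is done.

Besides the shell and the picture viewer there is one more tool, called as name(argument=value, ...), one argument or row to a line, values as JSON. jog_arm: Moves the arm, as the interface text tells. Shifts and turns lie within -1 to 1; 1 stands for 1 m of shift or 30 degrees of turn. Its arguments: {"type":"object","properties":{"increments":{"type":"array"},"jaw":{"type":"number"}},"required":["increments"]}

```bash
mkdir -p pics; cat > h.py <<'E'
import numpy as np,cv2
from rig import *
def save(im,n): cv2.imwrite('pics/'+n,im[:,:,::-1])
def ray(cal,px):
    d=cal['R'].T@np.array([(px[0]-cal['cx'])/cal['fx'],(px[1]-cal['cy'])/cal['fy'],1]); return -cal['R'].T@cal['t'],d/np.linalg.norm(d)
def atz(cal,px,z):
    o,d=ray(cal,px); return o+d*(z-o[2])/d[2]
def tri(r1,r2):
    A=np.zeros((3,3));b=np.zeros(3);P=[]
    for o,d in(r1,r2):
        M=np.eye(3)-np.outer(d,d);A+=M;b+=M@o
    x=np.linalg.solve(A,b); return x,[np.linalg.norm((np.eye(3)-np.outer(d,d))@(x-o)) for o,d in(r1,r2)]
def cal(n):
    c=get_calibration(n); return {k:np.array(v) if k in'Rt' else v for k,v in c.items()}
E
python3 - <<'E'
from h import *
ims={n:snapshot(n) for n in('scene','side')}
save(np.vstack([ims['scene'],ims['side']])[:, :] if 0 else np.hstack([cv2.resize(ims[n],(400,300)) for n in ims]),'a.png')
save(ims['scene'],'scene.png')
for n in ims:
  print(n,[np.round(v,3).tolist() if k in'Rt' else v for k,v in cal(n).items()])
  for l in('large_ring','small_ring','nut_one','pan_a'):
    print(n,l,[(np.round(d['at']),round(d['p'],2)) for d in tip_of(n,l)])
print(telemetry.sense()['time'],telemetry.sense()['tool_rot'])
E
```

```text
scene [414.6671996964573, 414.6671996964573, 277.19096300673823, 208.25479345523857, [[-0.058, 0.998, 0.009], [0.606, 0.042, -0.794], [-0.793, -0.04, -0.608]], [0.166, -0.158, 1.381]]
scene large_ring [(array([203., 266.]), 0.9), (array([222., 218.]), 0.89), (array([219., 199.]), 0.72), (array([250., 223.]), 0.56)]
scene small_ring [(array([342., 212.]), 0.91)]
scene nut_one [(array([284., 248.]), 0.8)]
scene pan_a [(array([349., 225.]), 0.87), (array([265., 237.]), 0.75)]
side [408.70976758050375, 408.70976758050375, 279.751716151818, 213.81307988663485, [[-0.964, 0.265, 0.001], [0.197, 0.722, -0.663], [-0.176, -0.64, -0.748]], [0.425, 0.069, 1.055]]
side large_ring [(array([266., 200.]), 0.89), (array([286., 188.]), 0.88), (array([318., 175.]), 0.76), (array([224., 194.]), 0.65)]
side small_ring [(array([296., 255.]), 0.59)]
side nut_one [(array([237., 230.]), 0.58)]
side pan_a [(array([280., 270.]), 0.88), (array([248., 211.]), 0.62)]
0.5 [-3.14158275e+00  7.43023505e-06  2.73975498e+00]
```

View pics/scene.png

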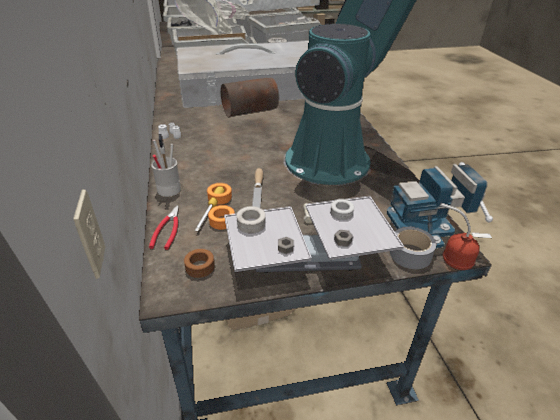

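View pics/a.png

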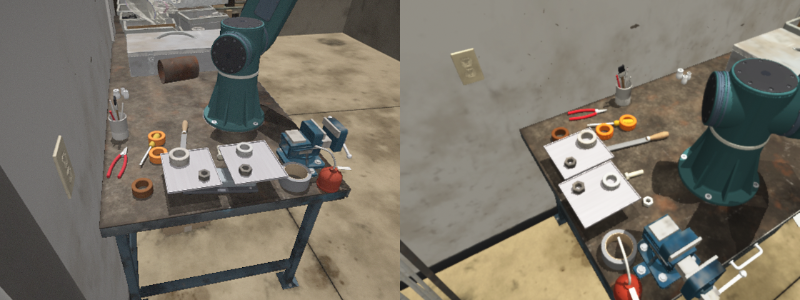

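The scene view shows the lower pan (image left, −y) with the large ring at (250,223) and a nut at (286,243). The higher pan (image right) has the small ring at (342,212) and a nut at (344,238). Brown and orange look-alike rings lie at (200,265), (220,217) and (219,195), with a loose small nut near (308,210). The nut to move is the one at (286,243), which shares a pan with the steel large ring.

```bash
python3 - <<'E'
from h import *
ims={n:snapshot(n) for n in('scene','side')}
C={n:cal(n) for n in ims}
O={}
for n in ims:
  for l in('nut_one','large_ring','pan_a','small_ring'):
    O[n,l]=outline_of(n,l); print(n,l,[(np.round(d['at'],1).tolist(),round(d['p'],2),int(d['pixels'].sum())) for d in O[n,l]])
T=lambda a,b:print(np.round(tri(ray(C['scene'],a),ray(C['side'],b)),3) if 0 else [np.round(v,3).tolist() for v in tri(ray(C['scene'],a),ray(C['side'],b))])
T((284,248),(237,230));T((342,212),(296,255));T((250,223),(224,194));T((349,225),(280,270));T((265,237),(248,211))
save(np.hstack([cv2.resize(ims['scene'][190:280,215:415],(400,180*1),interpolation=2),cv2.resize(ims['side'][180:330,200:350],(400,400))[:180]]) if 0 else cv2.resize(ims['scene'][190:280,215:415],(800,360),interpolation=2),'crop.png')
print(telemetry.sense()['tcp_pos'],get_calibration('wrist'))
E
```

```text
scene nut_one [([287.1, 247.2], 0.76, 240)]
scene large_ring [([251.0, 219.1], 0.83, 618), ([219.9, 212.5], 0.81, 380), ([219.8, 197.1], 0.73, 361), ([198.9, 262.7], 0.7, 614)]
scene pan_a [([269.2, 242.1], 0.77, 3280), ([356.1, 226.8], 0.76, 3471)]
scene small_ring [([341.1, 208.3], 0.94, 409)]
side nut_one [([238.8, 225.2], 0.74, 222), ([247.1, 213.1], 0.62, 3344)]
side large_ring [([286.0, 178.3], 0.93, 438), ([219.7, 186.7], 0.86, 392), ([320.1, 172.3], 0.76, 391), ([262.6, 196.1], 0.58, 559)]
side pan_a [([276.5, 276.5], 0.89, 5370), ([246.2, 212.3], 0.86, 3277)]
side small_ring [([293.2, 248.2], 0.66, 468)]
[[0.514, -0.12, 0.072], [0.003, 0.003]]
[[0.407, 0.012, 0.102], [0.001, 0.001]]
[[0.524, -0.189, 0.141], [0.01, 0.01]]
[[0.447, 0.03, 0.091], [0.004, 0.004]]
[[0.477, -0.168, 0.073], [0.001, 0.001]]
[0.27376169 0.64427321 0.21393488] {'fx': 308.12504369807334, 'fy': 308.12504369807334, 'cx': 285.25829602430235, 'cy': 208.24561319865018, 'mount': array([[-4.48557844e-04, -9.65232524e-01, -2.61392373e-01,
         7.41867440e-02],
       [ 9.99999618e-01, -6.29041758e-04,  6.06803826e-04,
        -3.55075674e-04],
       [-7.50133507e-04, -2.61392001e-01,  9.65232438e-01,
        -1.70694444e-01],
       [ 0.00000000e+00,  0.00000000e+00,  0.00000000e+00,
         1.00000000e+00]])}
```

View pics/crop.png

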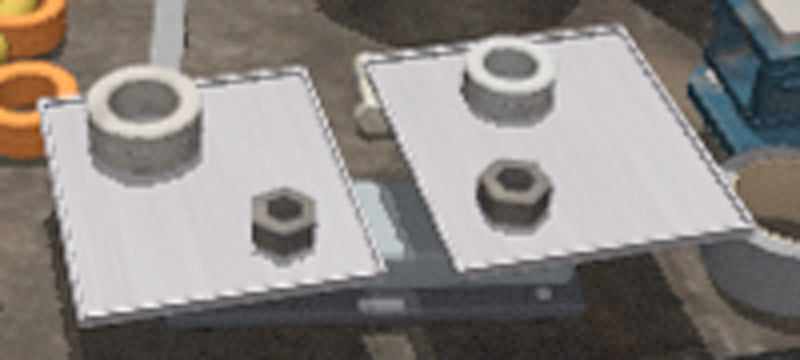

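The crop confirms the choice: the nut at crop (283,222) lies beside the steel ring on the lower pan. It measures about (0.514, −0.12, 0.072), which agrees with a pan floor at 71 mm. I'm moving above it, raised to clear everything.

jog_arm(
  increments=[
    [-0.033,-0.038,-0.03,0,0,0.1],
    [-0.065,-0.076,-0.05,0,0,0.2],
    [-0.098,-0.114,-0.05,0,0,0.3],
    [-0.13,-0.152,-0.05,0,0,0.4],
    [-0.163,-0.19,-0.05,0,0,0.5],
    [-0.195,-0.228,-0.05,0,0,0.6],
    [-0.228,-0.266,-0.05,0,0,0.7],
    [-0.26,-0.304,-0.05,0,0,0.8],
    [-0.293,-0.343,-0.05,0,0,0.9],
    [-0.325,-0.381,-0.05,0,0,1],
    [-0.357,-0.419,-0.05,0,0,1],
    [-0.39,-0.457,-0.05,0,0,1],
    [-0.422,-0.495,-0.05,0,0,1],
    [-0.455,-0.533,-0.05,0,0,1],
    [-0.487,-0.571,-0.05,0,0,1],
    [-0.52,-0.609,-0.05,0,0,1],
  ],
)

```text
time: 3.0
tcp_pos: [0.5145, -0.1213, 0.2642]
tool_rot: [3.141, 0.0, 2.216]
force: [-0.1, 1.1, 0.9]
finger_gap: 0.0913
grasp_force: 0.0
```

jog_arm(
  increments=[
    [0,0,0.02,0,0,0.25],
    [0,0,0.04,0,0,0.5],
    [0,0,0.06,0,0,0.75],
    [0,0,0.07,0,0,1],
    [0,0,0.07,0,0,1],
    [0,0,0.07,0,0,1],
  ],
  jaw=0.3,
)

```text
time: 3.75
tcp_pos: [0.5145, -0.1197, 0.1945]
tool_rot: [3.141, 0.0, 1.696]
force: [0.2, 0.8, 0.8]
finger_gap: 0.0592
grasp_force: 0.0
```

```bash
cat >> h.py <<'E'
from scipy.spatial.transform import Rotation as Ro
def wcal(s):
    c=get_calibration('wrist');T=np.eye(4);T[:3,:3]=Ro.from_euler('xyz',s['tool_rot']).as_matrix();T[:3,3]=s['tcp_pos']
    W=T@c['mount'];c['R']=W[:3,:3].T;c['t']=-c['R']@W[:3,3];return c
E
python3 - <<'E'
from h import *
s=telemetry.sense();im=snapshot('wrist');c=wcal(s);save(im,'w1.png')
for d in outline_of('wrist','nut_one'):
    m=d['pixels'].astype(np.uint8);print(d['p'],d['at'],m.sum(),atz(c,d['at'],.085))
    k=max(cv2.findContours(m,0,1)[0],key=cv2.contourArea);h=cv2.convexHull(k)[:,0]
    P=np.array([atz(c,p,.091)[:2] for p in h]);
    a=np.radians(np.arange(0,180,2));w=[np.ptp(P@[np.cos(t),np.sin(t)]) for t in a];i=np.argsort(w)[:8];print([(int(np.degrees(a[j])),round(w[j],4)) for j in i], (P.max(0)+P.min(0))/2)
for d in tip_of('wrist','nut_one'): print(d['p'],d['at'],atz(c,d['at'],.072))
for d in outline_of('wrist','large_ring'): print('L',d['p'],d['at'],atz(c,d['at'],.1))
E
```

```text
0.67 [283.3, 209.3] 1187 [ 0.5125469  -0.12308621  0.085     ]
[(32, np.float64(0.0369)), (152, np.float64(0.0371)), (29, np.float64(0.0371)), (34, np.float64(0.0372)), (154, np.float64(0.0373)), (150, np.float64(0.0373)), (28, np.float64(0.0376)), (156, np.float64(0.0376))] [ 0.50937655 -0.11667752]
0.25 [234.7, 72.9] 24925 [ 0.4573855  -0.00997751  0.085     ]
[(98, np.float64(0.1086)), (100, np.float64(0.1091)), (102, np.float64(0.1095)), (104, np.float64(0.1098)), (106, np.float64(0.1117)), (96, np.float64(0.1118)), (94, np.float64(0.118)), (108, np.float64(0.1183))] [ 0.45759803 -0.01186837]
0.74 [284.3, 201.1] [ 0.51286497 -0.11824704  0.072     ]
0.42 [226.6, 11.4] [0.44454142 0.03861245 0.072     ]
L 0.82 [265.3, 322.4] [ 0.50864121 -0.23653818  0.1       ]
L 0.62 [187.4, 248.3] [ 0.42877626 -0.16704286  0.1       ]
```

View pics/w1.png

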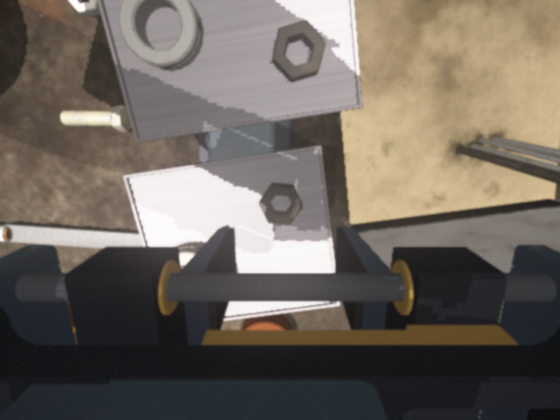

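The wrist view shows the nut to move at (281,204), the large ring mostly hidden behind the left finger near (190,250), the other nut at (298,50) and the small ring at (163,25).

```bash
python3 - <<'E'
from h import *
s=telemetry.sense();c=wcal(s);S=cal('scene');D=cal('side')
print('nut top',atz(c,(281.5,204),.091),'nut2 top',atz(c,(298.5,50),.118),'sr top',atz(c,(160,23),.121))
print('ring',tri(ray(S,(251,219.1)),ray(D,(219.7,186.7))), 'ring top scene',atz(S,(215+144/4,190+101/4),.101))
for p in((105,-2),(138,138),(361,106)): print('hi pan corner',atz(c,p,.103))
for p in((125,176),(322,147),(338,301)): print('lo pan corner',atz(c,p,.075))
im=cv2.imread('pics/w1.png');cv2.imwrite('pics/c1.png',cv2.resize(im[170:240,230:330],(700,490),interpolation=2))
E
```

```text
nut top [ 0.51008634 -0.11657385  0.091     ] nut2 top [0.50806829 0.00694749 0.118     ] sr top [0.40872001 0.0115168  0.121     ]
ring (array([ 0.5335855 , -0.18791171,  0.16381197]), [np.float64(0.006064999371990541), np.float64(0.006064999371990588)]) ring top scene [ 0.43427951 -0.20399029  0.101     ]
hi pan corner [0.36078318 0.0274485  0.103     ]
hi pan corner [ 0.3849545  -0.07191622  0.103     ]
hi pan corner [ 0.56392651 -0.02444641  0.103     ]
lo pan corner [ 0.35986667 -0.11155975  0.075     ]
lo pan corner [ 0.54112298 -0.06201964  0.075     ]
lo pan corner [ 0.58260704 -0.21890981  0.075     ]
```

View pics/c1.png

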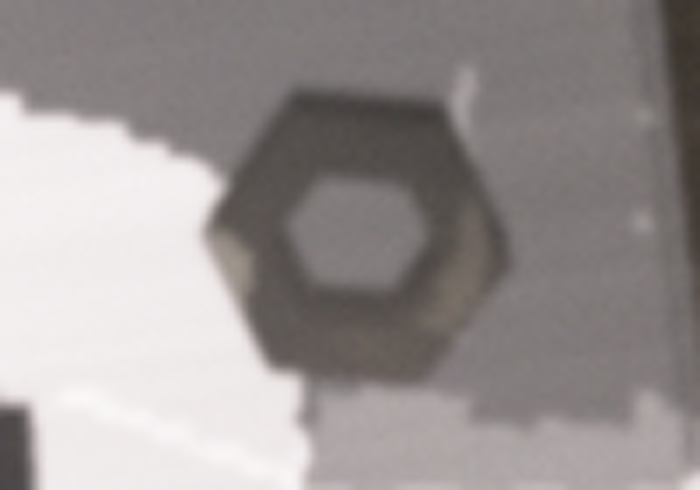

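jog_arm(
  increments=[
    [0.002,-0.002,0.01,0,0,-0.25],
    [0.004,-0.004,0.03,0,0,-0.5],
    [0.004,-0.004,0.05,0,0,-0.8],
    [0.004,-0.004,0.07,0,0,-0.8],
    [0.004,-0.004,0.09,0,0,-0.8],
    [0.004,-0.004,0.105,0,0,-0.8],
    [0.004,-0.004,0.112,0,0,-0.8],
    [0.004,-0.004,0.116,0,0,-0.8],
    [0.004,-0.004,0.116,0,0,-0.8],
  ],
  jaw=0.12,
)

```text
time: 5.08
tcp_pos: [0.5099, -0.1162, 0.0781]
tool_rot: [3.141, 0.0, 2.111]
force: [0.4, 0.1, -0.6]
finger_gap: 0.0517
grasp_force: 0.0
```

jog_arm(
  increments=[
    [0,0,0,0,0,0],
    [0,0,0,0,0,0],
    [0,0,0,0,0,0],
    [0,0,0,0,0,0],
    [0,0,0,0,0,0],
  ],
  jaw=-1,
)

```text
time: 5.7
tcp_pos: [0.5099, -0.1162, 0.0783]
tool_rot: [3.141, 0.0, 2.112]
force: [-1.7, 0.5, 6.9]
finger_gap: 0.0356
grasp_force: 30.0
```

jog_arm(
  increments=[
    [0,0,-0.01,0,0,0],
    [0,0,-0.03,0,0,0],
    [0,0,-0.055,0,0,0],
    [0.01,0.004,-0.075,0,0,0],
    [0.03,0.012,-0.08,0,0,0],
    [0.055,0.021,-0.08,0,0,0],
    [0.08,0.031,-0.08,0,0,0],
    [0.105,0.041,-0.08,0,0,0],
    [0.13,0.05,-0.08,0,0,0],
    [0.155,0.06,-0.08,0,0,0],
    [0.175,0.068,-0.08,0,0,0],
    [0.186,0.072,-0.08,0,0,0],
    [0.186,0.072,-0.08,0,0,0],
    [0.186,0.072,-0.08,0,0,0],
  ],
)

```text
time: 7.45
tcp_pos: [0.4758, 0.0799, 0.158]
tool_rot: [3.142, 0.0, 2.111]
force: [0.6, 0.1, -1.1]
finger_gap: 0.0356
grasp_force: 30.0
```

```bash
python3 - <<'E'
from h import *
s=telemetry.sense();im=snapshot('wrist');c=wcal(s);b=snapshot('scene')
print(s['tcp_pos'],s['finger_gap'],s['force'])
for p in [(.476,.081,.099)]:
    q=c['R']@p+c['t'];u=(int(c['fx']*q[0]/q[2]+c['cx']),int(c['fy']*q[1]/q[2]+c['cy']));cv2.circle(im,u,4,(255,0,0),-1)
save(np.hstack([cv2.resize(im,(400,300)),cv2.resize(b[150:300,200:400],(400,300))]),'w2.png')
E
```

```text
[0.47584289 0.07992855 0.15803129] 0.03559973579968711 [ 0.63633321  0.10008999 -1.14468339]
```

View pics/w2.png

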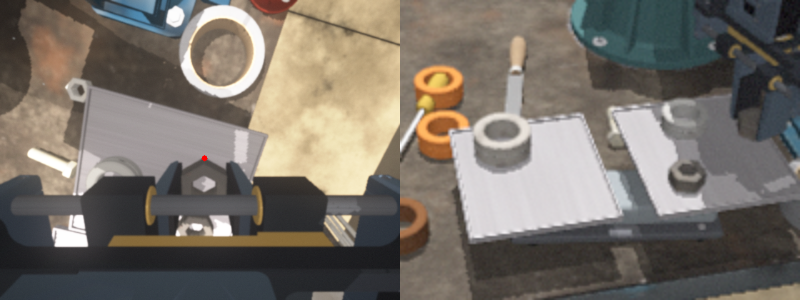

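The nut is held over the free left part of the raised pan (drop spot marked red at (205,158)), clear of the ring and the other nut. I'm lowering it now.

jog_arm(
  increments=[
    [0,0,0.015,0,0,0],
    [0,0,0.03,0,0,0],
    [0,0,0.042,0,0,0],
    [0,0,0.048,0,0,0],
    [0,0,0.052,0,0,0],
    [0,0,0.055,0,0,0],
    [0,0,0.055,0,0,0],
    [0,0,0.055,0,0,0],
    [0,0,0.055,0,0,0],
  ],
)

```text
time: 8.68
tcp_pos: [0.4759, 0.0804, 0.1032]
tool_rot: [3.141, 0.0, 2.111]
force: [1.1, 0.0, -1.9]
finger_gap: 0.0358
grasp_force: 30.0
```

jog_arm(
  increments=[
    [0,0,0,0,0,0],
    [0,0,0,0,0,0],
    [0,0,0,0,0,0],
    [0,0,-0.005,0,0,0],
    [0,0,-0.02,0,0,0],
    [0,0,-0.05,0,0,0],
    [0,0,-0.09,0,0,0],
    [0,0,-0.12,0,0,0],
    [0,0,-0.12,0,0,0],
    [0,0,-0.12,0,0,0],
    [0,0,-0.12,0,0,0],
    [0,0,-0.12,0,0,0],
    [0,0,-0.12,0,0,0],
    [0,0,-0.12,0,0,0],
  ],
  jaw=0.25,
)

```text
time: 10.42
tcp_pos: [0.4757, 0.0804, 0.2228]
tool_rot: [-3.141, -0.0, 2.111]
force: [0.8, -0.1, -0.3]
finger_gap: 0.0571
grasp_force: 0.0
```

```bash
python3 - <<'E'
from h import *
im=snapshot('wrist');b=snapshot('scene');d=snapshot('side')
save(np.hstack([cv2.resize(im,(266,300)),cv2.resize(b[150:300,200:400],(266*3//2-133,300)),cv2.resize(d[170:320,180:330],(266,300))]),'w3.png')
print(telemetry.sense()['time'])
E
```

```text
10.575
```

View pics/w3.png

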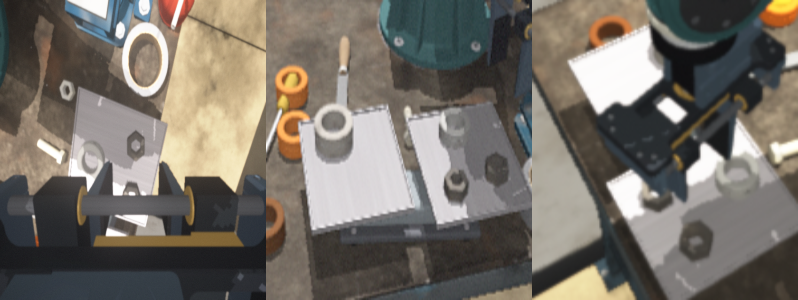

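The moved nut lies in the right-hand pan at (137,145) in the wrist view, along with the other nut and the small ring. I'll let the balance settle while raising the arm clear, then check the pan heights.

jog_arm(
  increments=[
    [0,0,-0.03,0,0,0],
    [0.03,0,-0.06,0,0,0],
    [0.07,0,-0.09,0,0,0],
    [0.11,0,-0.1,0,0,0],
    [0.15,0,-0.1,0,0,0],
    [0.19,0,-0.1,0,0,0],
    [0.23,0,-0.1,0,0,0],
    [0.27,0,-0.1,0,0,0],
    [0.3,0,-0.1,0,0,0],
    [0.3,0,-0.1,0,0,0],
    [0.3,0,-0.1,0,0,0],
    [0.3,0,-0.1,0,0,0],
    [0.3,0,-0.1,0,0,0],
  ],
)

```text
time: 12.2
tcp_pos: [0.3217, 0.3371, 0.323]
tool_rot: [3.142, 0.0, 2.11]
force: [0.2, -0.3, 0.6]
finger_gap: 0.0569
grasp_force: 0.0
```

```bash
python3 - <<'E'
from h import *
S=snapshot('scene');D=snapshot('side')
a=[np.array(d['at']) for d in tip_of('scene','pan_a')];b=[np.array(d['at']) for d in tip_of('side','pan_a')]
print(a,b)
for p in a:
  for q in b:
    x,e=tri(ray(cal('scene'),p),ray(cal('side'),q))
    if e[0]<.01: print(p,q,x.round(3),round(e[0],4))
save(np.hstack([cv2.resize(S[180:280,210:410],(480,240*1),interpolation=2),cv2.resize(D[170:320,180:330],(240,240))]),'w4.png')
E
```

```text
[array([351.1, 226.8]), array([264.7, 229.7]), array([343. , 245.6])] [array([278.7, 271.1]), array([252. , 206.4])]
[351.1 226.8] [278.7 271.1] [0.451 0.033 0.091] 0.0021
[264.7 229.7] [252.  206.4] [ 0.466 -0.169  0.086] 0.0008
[343.  245.6] [278.7 271.1] [0.45  0.013 0.042] 0.0092
```

View pics/w4.png

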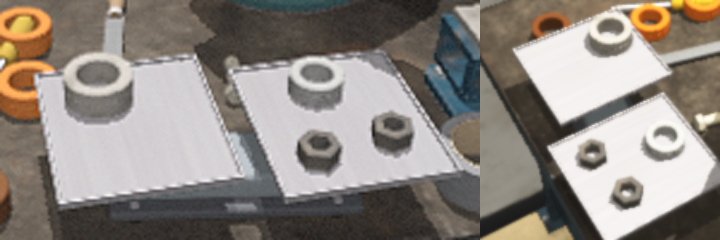

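The pans measure 0.086 and 0.091 m, which is level within measuring error. The large ring is alone in one pan at (98,85), and the small ring (317,80) and both nuts (320,150) and (392,130) are in the other.

```bash
python3 -c "
from rig import *
print(job_done())"
```

```text
the job is handed in; nothing more can be done
None
```

I moved one nut into the small ring's pan and handed the job in at about 12 s; both pans measured level (0.086 and 0.091 m), with the large ring alone in one and the small ring and both nuts in the other.

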